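# Slide the syrup bottle back into its gap in the row

### The arm

A 6-joint arm with a two-finger parallel gripper is mounted at the origin on the work surface. World frame = base frame: x ahead of the robot, y to its left, z up, the work surface at z = 0. Lengths are in mm, angles in rad, forces in N, time in s.
With the tool pointing down it reaches from about 275 to 850 mm from the base axis. Payload 5.2 kg.
Tool frame: the origin (TCP) lies at the very end of the fingers, on their centre line; the grasp point (between the pads) lies 19 mm behind it; z points along the fingers, y is the direction in which the jaws open and shut (so a half turn about z gives the same grasp; the last joint's range is limited). The gripper opens to 85 mm and grips with 20 to 120 N. Pads are 22 mm wide; open, the fingers measure 114 mm over their backs; the gripper's body (76 mm by 85 mm) begins 54 mm behind the grasp point. The pads swing forward as they close: fully open they stand 13 mm farther back than shut.
Start: joints at [-1.374, 0.259, 1.535, -0, 1.348, -0.203], TCP at [214.099, -506.623, 231.31] pointing down, gripper open.
Joint ranges: [-3.14, 3.14], [-0.91, 2.08], [0.19, 2.58], [-1.22, 4.36], [0.22, 2.71], [-3.12, 3.12]. Speed limits (rad/s): [2.57, 2.57, 3.14, 3.14, 3.14, 3.14].

### API

Orientations are given as [roll, pitch, yaw] about the fixed x, y, z axes, in that order (R = Rz(yaw) Ry(pitch) Rx(roll)).
In Python, from plant import read_state, eyes, arm gives the robot as it stands.
- The arm moves only by the tool play_rows, never from a script. Its arguments are lists of equal length, an entry for each row: "dp": the shift along the tool's x, y, z scaled (see below), a list of three; "angular": the turn, a rotation vector about the tool's x, y, z scaled (see below), a list of three. In form: {"dp": [[dx, dy, dz], ...], "angular": [[wx, wy, wz], ...]}. A call has 1 to 10 rows; each row is the pose to reach, as a shift and turn from the pose measured when the call began, along the tool's axes at that moment, turning the shorter way round; what a row does not reach only later rows make up. The controller multiplies each number of a shift by 0.15 m and each number of a turn by pi rad. A row lasts 1/12 s, in which the tool goes at most 41.7 mm and 7.16 degrees, less where a joint would pass 70% of its speed; a pose out of reach is approached as far as the arm can. A call with a number of a shift or a turn outside -1 to 1 is refused whole. A call with a gripper value outside its range is refused whole. "claw" is the closure in counts, from 0 (fully open) to 255 (shut), set as the call begins (left out, the last holds). The fingers move at their own pace and stop on an object; the grip force is fixed at half the most. Time passes only in rows, so rows that repeat a pose let the fingers close. It gives the time, the measured TCP pose, the force and the opening at its end, in the units of the state.
- read_state(): the state, without advancing time (a new reading comes with each control period).
- eyes.snapshot(name): name is "scene" or "side" or "wrist"; returns a dict with "image" (420x560x3 uint8, red, green, blue), "camera_matrix" (3x3 intrinsics, pixels), "rvec" (rotation vector, rad) and "tvec" (3), from world to camera coordinates, as OpenCV has them; the wrist camera has in their place "hand_eye" (4x4, takes a point from camera to tool coordinates, whose origin is the TCP and whose axes are the flange's). Camera axes: x right, y down, z forward; pixel columns grow to the right and rows downward; lengths in mm; the calibration is good to about 2 mm. The wrist camera is an equidistant fisheye: a pixel r from the principal point sees the ray r / f radians off the axis. A picture is of the moment at which its call begins: read the wrist's pose just before it. There is no depth.
- arm.hand_in(): hands the job in, once; it reports no verdict.
The state is a dict: "time": time; "joint_pos": joint angles; "joint_velocities": joint speeds; "joint_efforts": joint torques, N m; "eef_pos": TCP position; "tool_rot": TCP orientation; "contact_force": force on the tool from outside, world axes, zero at the start; "torque": the same for the moment, N m; "grip_width": opening from 0.0 (shut) to 1.0 (fully open).
Only numpy, scipy, OpenCV 4.12 (cv2) and the standard library are available. Lean on these libraries where they do the work, as an engineer would, in place of code of your own. Each camera call takes 0.05 s, during which the arm holds its last target.

### The job

The tall green syrup bottle has been left out on the bar. Without lifting it or letting it tip, push it low on its body, keeping off its neck and pump, so that it slides back into the gap in the row of syrups: upright in the middle of the gap at its green clip, right back by the rail in line with the others. Leave the other bottles and everything else on the bar where they stand.

Things in the scene. Friction and masses are not known exactly. Their poses are not given: they have to be found in the camera images.
- green_syrup: Tall green plastic syrup bottle standing out on the bar. Round body 76 mm in diameter, 148 mm high, then shoulder, neck (33 mm thick, from 180 mm up) and black pump with spout; 286 mm high in all, 0.4 to 0.9 kg. Friction on the counter about 0.5 to 0.7: it tips if pushed higher than about 50 mm. Origin at the centre of its underside, z up its axis; yaw only tells where the spout points.
- green_bay: The green bottle's empty place in the row, marked by a green clip 46 mm wide on the rail's top bar. Origin on the counter where the bottle's axis belongs (the bottle is then 3 mm clear of the bars); x points straight to the rail (roughly to the right of the robot), y along the row. The clip is 45 mm along +x, 64 to 93 mm up. The next places are 95 mm off along y; the gap may be at an end.
- rail: Fixed steel rail for a row of three bottles that runs roughly away from the robot on its right side: two bars 8 mm thick, 25 and 75 mm up, 45 mm behind the line of the bottles' axes, posts 79 mm high; both ends return at y = -160 and +160 mm, to 20 mm in front of that line. Origin on the counter in the middle of that line; x points to the bars (roughly to the robot's right), y along the row.
- amber_syrup: Loose amber bottle of the same make as the green one, standing at its own amber clip in the row. Origin at the centre of its underside.
- red_syrup: Loose red bottle of the same make, standing in the row at its red clip. Origin at the centre of its underside.
- green_syrup_pump: Neck and pump of the green bottle, rigid with it. Its origin is the bottle's own origin (centre of the underside); the neck begins 180 mm above it, the pump ends 286 mm above it, the spout reaches 66 mm to its -x.
- carton: Milk carton, white with a blue band, 72 x 72 x 245 mm, standing on the black bar mat at the right side. Origin at the centre of its underside.
- mug: Cream mug, 82 mm across, 90 mm high, on the bar mat at the right side. Origin at the centre of its underside.
- pitcher: Steel milk pitcher, 86 mm across, 105 mm high, with a handle, at the left side. Origin at the centre of its underside.
- tamper: Tamper with a wooden handle, 58 mm across, 88 mm high, standing at the left side. Origin at the centre of its underside.
- portafilter: Portafilter with a wooden handle, about 210 mm long and 58 mm high, lying far out at the left side. Origin under the centre of its basket.

How it is judged:
By the outcome, as a careful person would: the job done as asked, in the order asked, and still so for the second after the job is handed in, with the robot touching nothing.
It also fails if it takes over 53 s, if anything falls off the work surface, if the arm or the gripper's body presses on something with over 40 N, if the wrist force passes 120 N, or if a joint passes its speed limit or range.

## Working session

There is one attempt and no reset: what is moved stays moved. The work goes in short steps, Python scripts to look and compute and a tool call to move; the robot and the scene stay as the last step left them, time stands still between calls to the robot, and variables do not carry over. Pictures are saved under pics/ and viewed, and the job is handed in when it is done.

Besides the shell and the picture viewer there is one more tool, called after "Request:" as a command line: name --argument value ..., lists and objects as JSON in quotes. play_rows: Moves the arm, as the interface text tells. Its arguments: {"type":"object","properties":{"dp":{"type":"array"},"angular":{"type":"array"},"claw":{"type":"number"}},"required":["dp","angular"]}

```bash
ls; mkdir -p pics
python3 - <<'E'
from plant import read_state, eyes
import cv2,pickle
s=read_state();print(s)
d={}
for n in ["scene","side","wrist"]:
    k=eyes.snapshot(n); d[n]=k
    cv2.imwrite(f"pics/{n}0.png",k["image"][:,:,::-1])
    print(n,{a:b for a,b in k.items() if a!="image"})
pickle.dump(d,open("d0.pkl","wb"))
E
```

```text
pics
{'time': 0.0, 'joint_pos': array([-1.37378645e+00,  2.59377713e-01,  1.53608209e+00,  1.29771192e-05,
        1.34801046e+00, -2.02829774e-01]), 'joint_velocities': array([ 0.00079217,  0.00047162, -0.00042947, -0.00011504,  0.00034012,
        0.00151685]), 'joint_efforts': array([ 1.15993930e-04, -4.46024823e+01, -2.90573537e+01, -2.33331093e-04,
        1.18399176e-02, -7.45984948e-06]), 'eef_pos': array([ 214.00391634, -506.08378538,  230.45641744]), 'tool_rot': array([-3.13975608e+00, -3.90621493e-04,  3.99836417e-01]), 'contact_force': array([-0.16406426,  0.150581  , -0.18482001]), 'torque': array([-0.00226463,  0.03650015, -0.01575342]), 'grip_width': 1.0003844410423435}
scene {'camera_matrix': array([[458.81553506,   0.        , 284.73774249],
       [  0.        , 458.81553506, 210.13718855],
       [  0.        ,   0.        ,   1.        ]]), 'rvec': array([ 2.36845107,  0.7631242 , -0.25999125]), 'tvec': array([-461.65931662, -188.87901658, 1748.22938984])}
side {'camera_matrix': array([[509.62234792,   0.        , 282.93631695],
       [  0.        , 509.62234792, 211.87674814],
       [  0.        ,   0.        ,   1.        ]]), 'rvec': array([ 0.60413765, -2.64304013,  1.16723406]), 'tvec': array([ 500.82347884,  172.94545059, 1681.67341949])}
wrist {'camera_matrix': array([[325.1922621 ,   0.        , 280.6407276 ],
       [  0.        , 325.1922621 , 206.83351355],
       [  0.        ,   0.        ,   1.        ]]), 'hand_eye': array([[-3.50135325e-04, -9.64638918e-01, -2.63574723e-01,
         6.61670219e+01],
       [ 9.99999918e-01, -3.90939238e-04,  1.02361512e-04,
        -2.80268829e-01],
       [-2.01783600e-04, -2.63574666e-01,  9.64638976e-01,
        -1.41918583e+02],
       [ 0.00000000e+00,  0.00000000e+00,  0.00000000e+00,
         1.00000000e+00]])}
```

View pics/scene0.png

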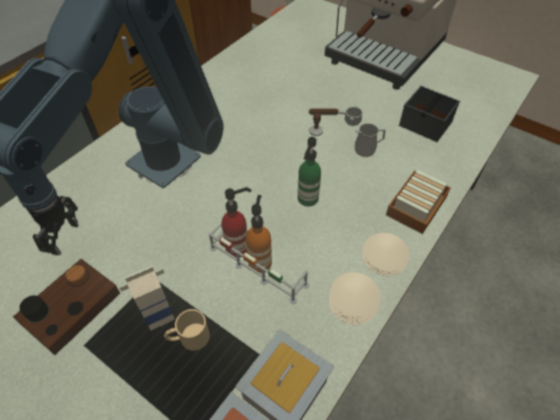

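View pics/side0.png

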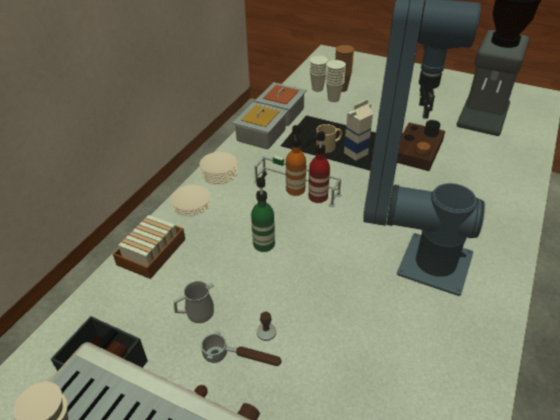

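View pics/wrist0.png

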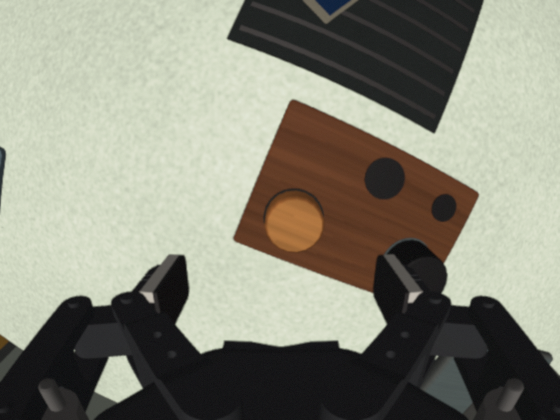

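The scene view shows the red bottle near (234,225), the amber near (258,240), and the gap at the far end with its green clip near (275,276). The green bottle is at (309,185). I'll enlarge these areas.

```bash
cat > h.py <<'E'
import numpy as np,cv2,pickle
from scipy.spatial.transform import Rotation as Ro
def cam(k): 
    R=cv2.Rodrigues(k["rvec"])[0]; return k["camera_matrix"],R,k["tvec"]
def proj(k,P):
    K,R,t=cam(k); q=(R@np.atleast_2d(P).T).T+t; q=q@K.T; return q[:,:2]/q[:,2:]
def onz(k,uv,z):
    K,R,t=cam(k); d=R.T@np.linalg.inv(K)@np.array([*uv,1.]); c=-R.T@t
    return c+d*(z-c[2])/d[2]
def wrist_onz(k,uv,z,T):
    K=k["camera_matrix"]; a=(np.array(uv)-K[:2,2])/K[0,0]; r=np.hypot(*a)
    d=np.array([*(a/r*np.sin(r)),np.cos(r)]); H=T@k["hand_eye"]
    d=H[:3,:3]@d; c=H[:3,3]; return c+d*(z-c[2])/d[2]
def tcp(s):
    T=np.eye(4);T[:3,:3]=Ro.from_euler('xyz',s["tool_rot"]).as_matrix();T[:3,3]=s["eef_pos"];return T
def wproj(k,P,T):
    H=np.linalg.inv(T@k["hand_eye"]);q=(H[:3,:3]@np.atleast_2d(P).T).T+H[:3,3]
    th=np.arctan2(np.hypot(q[:,0],q[:,1]),q[:,2]);r=np.hypot(q[:,0],q[:,1])
    K=k["camera_matrix"];return K[:2,2]+K[0,0]*(th/r)[:,None]*q[:,:2]
def crop(k,x,y,w,h,f,name):
    c=k["image"][y:y+h,x:x+w,::-1]; c=cv2.resize(c,None,fx=f,fy=f,interpolation=cv2.INTER_CUBIC)
    for i in range(0,w,10):
        cv2.line(c,(i*f,0),(i*f,6 if (x+i)%50 else 14),(255,255,255),1)
        if (x+i)%20==0: cv2.putText(c,str(x+i),(i*f,24),0,.4,(0,0,255),1)
    for i in range(0,h,10):
        cv2.line(c,(0,i*f),(6,i*f),(255,255,255),1)
        if (y+i)%20==0: cv2.putText(c,str(y+i),(8,i*f+4),0,.4,(0,0,255),1)
    cv2.imwrite("pics/"+name,c)
E
python3 - <<'E'
from h import *
d=pickle.load(open("d0.pkl","rb"))
crop(d["scene"],190,130,150,180//1-10,5-1,"c_scene.png") if 0 else crop(d["scene"],200,180,120,125,5-1+1-1,"c_s.png")
crop(d["scene"],280,130,60,85,6,"c_s2.png")
crop(d["side"],240,135,120,125,4,"c_d.png")
E
```

```text
(no output)
```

View pics/c_s.png

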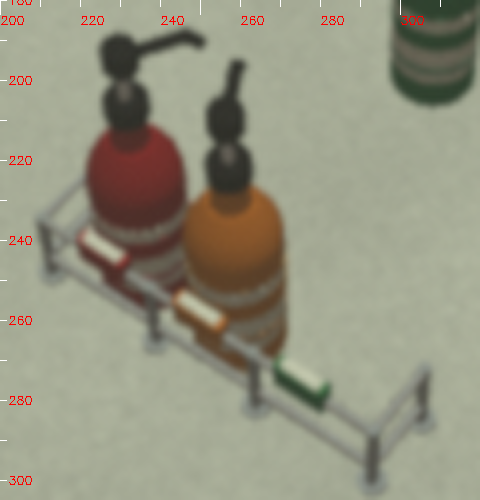

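View pics/c_d.png

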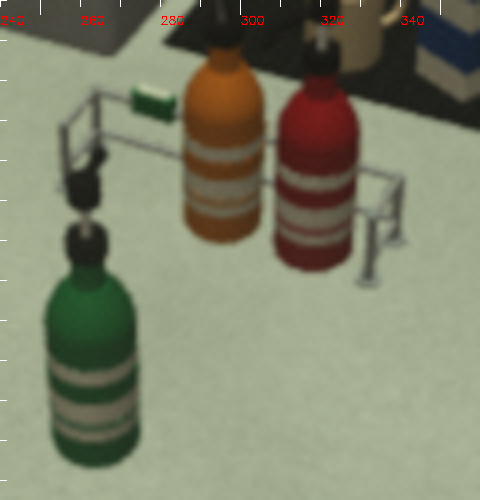

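View pics/c_s2.png

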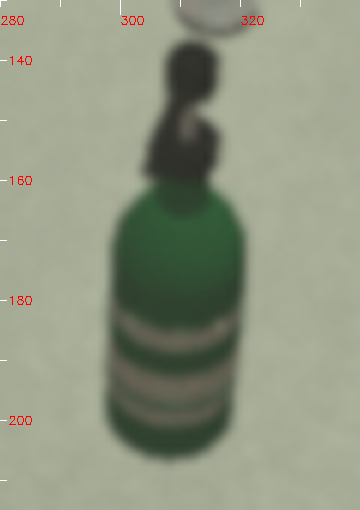

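```bash
cat >> h.py <<'E'
from scipy.optimize import least_squares
th=np.linspace(0,2*np.pi,180,endpoint=False)
def circ(x,y,z,r=38): return np.c_[x+r*np.cos(th),y+r*np.sin(th),0*th+z]
def botres(k,xy,obs):  # obs: list of (row v at which edges), uL,uR ; bottom v
    b=proj(k,circ(*xy,0)); return b
def fitrail(obs):
    # obs: list (k, uv, local xyz)
    def f(p):
        c,s=np.cos(p[2]),np.sin(p[2]);r=[]
        for k,uv,l in obs: r.append(proj(k,[p[0]+c*l[0]-s*l[1],p[1]+s*l[0]+c*l[1],l[2]])[0]-uv)
        return np.concatenate(r)
    return least_squares(f,[450,-350,-1.57])
E
python3 - <<'E'
from h import *
d=pickle.load(open("d0.pkl","rb"));S,D=d["scene"],d["side"]
# orientation guess: x to bars = -y world => yaw -90deg, local y -> +x world
o=[(S,(211,235.5),(45,-160,79)),(S,(293,288.7),(45,160,79)),(S,(306.2,272.5),(-20,160,79)),(S,(277,275.5),(45,95,81)),
(D,(264,158),(45,160,79)),(D,(256,166),(-20,160,79)),(D,(339.7,180),(45,-160,79)),(D,(332.7,188.7),(-20,-160,79))]
r=fitrail(o);print(r.x,np.round(r.fun,1))
for a in [0,1]:
  r1=fitrail([q for q in o if (q[0] is S)==bool(a)]);print(a,r1.x,np.round(r1.fun,1))
def f(p):
    a=proj(S,circ(*p,0));b=proj(D,circ(*p,0))
    a3=proj(S,circ(*p,50));b3=proj(D,circ(*p,60))
    return [a[:,1].max()-206.5,a3[:,0].min()-297.8,a3[:,0].max()-319,b[:,1].max()-251.5,b3[:,0].min()-252.8,b3[:,0].max()-275]
g=least_squares(f,[500,-150]);print(g.x,np.round(g.fun,1))
c,s=np.cos(r.x[2]),np.sin(r.x[2])
for y in(-95,0,95): print(y,r.x[0]-s*y,r.x[1]+c*y)
E
```

```text
[ 578.39644031 -148.63448979   -1.57900315] [-0.7 -1.2  0.4 -0.8 -0.  -0.4 -1.6  0.4 -0.9 -1.4 -0.9 -0.3 -0.6 -1.2
 -0.3  0.1]
0 [ 574.47031647 -146.16665832   -1.58204864] [-0.2 -0.8 -0.3  0.2  0.1 -0.5  0.4  0.9]
1 [ 580.48754583 -149.29153949   -1.57708724] [-0.4 -0.7  1.  -0.4  0.5  0.  -1.1  0.9]
[550.48371939 161.98428606] [ 0.9 -0.9 -0.2  1.1 -0.6 -0.2]
-95 483.3996395101359 -147.85485013322008
0 578.3964403088888 -148.63448979488916
95 673.3932411076418 -149.41412945655824
```

```bash
cat >> h.py <<'E'
def Rfk(q): return (Ro.from_euler('z',q[0])*Ro.from_euler('y',q[1]+q[2])*Ro.from_euler('z',q[3])*Ro.from_euler('y',q[4])*Ro.from_euler('z',q[5]+np.pi/2)).as_matrix()
E
python3 - <<'E'
from h import *
q=[-1.37378645e+00,  2.59377713e-01,  1.53608209e+00,0,1.34801046e+00, -2.02829774e-01]
print(Rfk(q).round(3));print(Ro.from_euler('xyz',[-3.13975608e+00, -3.90621493e-04,  3.99836417e-01]).as_matrix().round(3))
def des(azim,tilt,sx):
    z=np.array([np.cos(azim)*np.sin(tilt),np.sin(azim)*np.sin(tilt),-np.cos(tilt)])
    x=sx*np.array([np.cos(azim)*np.cos(tilt),np.sin(azim)*np.cos(tilt),np.sin(tilt)])
    return np.c_[x,np.cross(z,x),z]
for az in(-90,-70):
 for sx in(1,-1):
  for tilt in (30,45,60):
   for j1 in (.4,0.1):
    for a in(1.6,2.0):
     M=(Ro.from_euler('z',j1)*Ro.from_euler('y',a)).as_matrix().T@des(np.radians(az),np.radians(tilt),sx)
     e=Ro.from_matrix(M).as_euler('ZYZ'); 
     if e[1]<0:e=[e[0]+np.pi,-e[1],e[2]+np.pi]
     w=lambda v:(v+np.pi)%(2*np.pi)-np.pi
     print(az,sx,tilt,j1,a,np.round([w(e[0]),e[1],w(e[2]-np.pi/2)],2))
E
```

```text
[[ 0.921  0.389 -0.   ]
 [ 0.389 -0.921  0.002]
 [ 0.    -0.002 -1.   ]]
[[ 0.921  0.389 -0.   ]
 [ 0.389 -0.921  0.002]
 [ 0.    -0.002 -1.   ]]
-90 1 30 0.4 1.6 [-0.49  1.74 -2.78]
-90 1 30 0.4 2.0 [-0.49  1.39 -2.59]
-90 1 30 0.1 1.6 [-0.52  1.6  -3.04]
-90 1 30 0.1 2.0 [-0.55  1.25 -2.83]
-90 1 45 0.4 1.6 [-0.74  1.83 -2.83]
-90 1 45 0.4 2.0 [-0.71  1.53 -2.57]
-90 1 45 0.1 1.6 [-0.78  1.62 -3.05]
-90 1 45 0.1 2.0 [-0.81  1.34 -2.76]
-90 1 60 0.4 1.6 [-1.    1.9  -2.91]
-90 1 60 0.4 2.0 [-0.93  1.67 -2.57]
-90 1 60 0.1 1.6 [-1.04  1.64 -3.07]
-90 1 60 0.1 2.0 [-1.05  1.44 -2.72]
-90 -1 30 0.4 1.6 [-0.49  1.74  0.36]
-90 -1 30 0.4 2.0 [-0.49  1.39  0.55]
-90 -1 30 0.1 1.6 [-0.52  1.6   0.1 ]
-90 -1 30 0.1 2.0 [-0.55  1.25  0.31]
-90 -1 45 0.4 1.6 [-0.74  1.83  0.31]
-90 -1 45 0.4 2.0 [-0.71  1.53  0.58]
-90 -1 45 0.1 1.6 [-0.78  1.62  0.09]
-90 -1 45 0.1 2.0 [-0.81  1.34  0.38]
-90 -1 60 0.4 1.6 [-1.    1.9   0.23]
-90 -1 60 0.4 2.0 [-0.93  1.67  0.57]
-90 -1 60 0.1 1.6 [-1.04  1.64  0.08]
-90 -1 60 0.1 2.0 [-1.05  1.44  0.42]
-70 1 30 0.4 1.6 [-0.52  1.57 -3.08]
-70 1 30 0.4 2.0 [-0.56  1.23 -2.87]
-70 1 30 0.1 1.6 [-0.51  1.42  2.94]
-70 1 30 0.1 2.0 [-0.58  1.08 -3.13]
-70 1 45 0.4 1.6 [-0.78  1.59 -3.08]
-70 1 45 0.4 2.0 [-0.82  1.31 -2.8 ]
-70 1 45 0.1 1.6 [-0.77  1.37  2.98]
-70 1 45 0.1 2.0 [-0.88  1.1  -2.99]
-70 1 60 0.4 1.6 [-1.05  1.6  -3.09]
-70 1 60 0.4 2.0 [-1.07  1.4  -2.74]
-70 1 60 0.1 1.6 [-1.04  1.34  3.04]
-70 1 60 0.1 2.0 [-1.16  1.16 -2.87]
-70 -1 30 0.4 1.6 [-0.52  1.57  0.06]
-70 -1 30 0.4 2.0 [-0.56  1.23  0.27]
-70 -1 30 0.1 1.6 [-0.51  1.42 -0.2 ]
-70 -1 30 0.1 2.0 [-0.58  1.08  0.02]
-70 -1 45 0.4 1.6 [-0.78  1.59  0.06]
-70 -1 45 0.4 2.0 [-0.82  1.31  0.35]
-70 -1 45 0.1 1.6 [-0.77  1.37 -0.16]
-70 -1 45 0.1 2.0 [-0.88  1.1   0.15]
-70 -1 60 0.4 1.6 [-1.05  1.6   0.05]
-70 -1 60 0.4 2.0 [-1.07  1.4   0.4 ]
-70 -1 60 0.1 1.6 [-1.04  1.34 -0.1 ]
-70 -1 60 0.1 2.0 [-1.16  1.16  0.27]
```

Request:
play_rows --dp '[[0, 0, -0.3], [0, 0, -0.55], [0, 0, -0.8], [0.1, -0.05, -0.95], [0.3, -0.2, -0.95], [0.5, -0.35, -0.95], [0.65, -0.45, -0.95], [0.65, -0.45, -0.95], [0.65, -0.45, -0.95], [0.65, -0.45, -0.95]]' --angular '[[0, 0, -0.03], [0, 0, -0.07], [0, 0, -0.11], [0, 0, -0.15], [0, 0, -0.19], [0, 0, -0.23], [0, 0, -0.27], [0, 0, -0.31], [0, 0, -0.35], [0, 0, -0.373]]' --claw 90

```text
time: 0.98
eef_pos: [278.0, -405.5, 373.3]
tool_rot: [-3.141, -0.001, 1.579]
contact_force: [0.1, 0.1, 0.1]
grip_width: 0.646
```

Request:
play_rows --dp '[[0.25, 0.15, 0], [0.5, 0.3, 0], [0.75, 0.45, 0], [1, 0.6, 0], [1, 0.6, 0]]' --angular '[[0, 0, 0], [0, 0, 0], [0, 0, 0], [0, 0, 0], [0, 0, 0]]'

```text
time: 1.4
eef_pos: [368.5, -249.8, 373.8]
tool_rot: [3.14, -0.003, 1.584]
contact_force: [0.7, 0.4, 0.5]
grip_width: 0.645
```

Request:
play_rows --dp '[[0.25, 0.15, 0], [0.5, 0.3, 0], [0.75, 0.45, 0], [1, 0.6, 0], [1, 0.6, 0]]' --angular '[[0, 0, 0], [0, 0, 0], [0, 0, 0], [0, 0, 0], [0, 0, 0]]'

```text
time: 1.82
eef_pos: [458.1, -94.4, 374.3]
tool_rot: [3.139, -0.006, 1.588]
contact_force: [-0.7, 0.3, -0.4]
grip_width: 0.649
```

Request:
play_rows --dp '[[0.25, 0.2, 0], [0.5, 0.4, 0], [0.75, 0.6, 0], [0.9, 0.7, -0.1], [0.9, 0.7, -0.2], [0.9, 0.7, -0.2], [0.9, 0.7, -0.2]]' --angular '[[0, 0, 0], [0, 0, 0], [0, 0, 0], [0, 0, 0], [0, 0, 0], [0, 0, 0], [0, 0, 0]]'

```text
time: 2.4
eef_pos: [561.2, 42.1, 405.3]
tool_rot: [3.139, -0.005, 1.589]
contact_force: [-0.8, -0.0, -0.1]
grip_width: 0.647
```

Run:
```python
from plant import read_state, eyes
from h import *
s=read_state();k=eyes.snapshot("wrist");pickle.dump((s,k),open("w1.pkl","wb"))
print(s["eef_pos"],s["tool_rot"],s["joint_pos"],s["joint_velocities"].round(3),s["time"])
cv2.imwrite("pics/w1.png",k["image"][:,:,::-1])
```

```text
[561.19315563  42.1214252  405.2513047 ] [ 3.1387079  -0.0046852   1.58905789] [-0.1265053   0.22808099  1.16233264  0.00513363  1.74899801 -0.14384461] [-0.031 -0.012  0.056 -0.005 -0.01  -0.001] 2.4
```

View pics/w1.png

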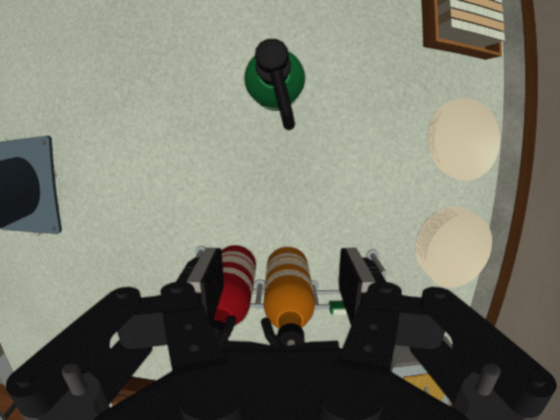

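Run:
```python
from h import *
s,k=pickle.load(open("w1.pkl","rb"))
crop(k,230,30,90,90,6,"w1a.png");crop(k,190,240,200,75,4,"w1b.png")
```

```text
(no output)
```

View pics/w1a.png

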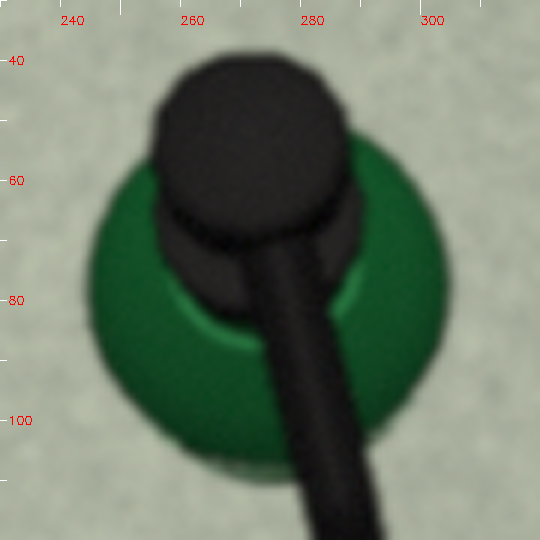

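View pics/w1b.png

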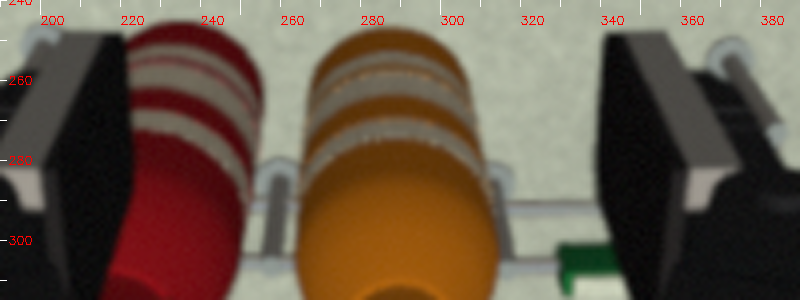

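Run:
```python
from h import *
s,k=pickle.load(open("w1.pkl","rb"));T=tcp(s)
for n,uv in dict(mid1=(260,280),mid2=(314,281),ff=(373,252.5),nf=(201,249.5)).items(): print(n,wrist_onz(k,uv,3,T).round(1))
for n,uv in dict(ambertop=(286,246.5),redtop=(236.5,245.3)).items(): print(n,wrist_onz(k,uv,0,T).round(1))
print("clipL",[wrist_onz(k,(330,301),z,T).round(1) for z in(64,93)])
def f(p):
    a=np.r_[wproj(k,circ(*p,0),T),wproj(k,circ(*p,148),T)]
    return [a[:,0].min()-244.5,a[:,0].max()-304.8,a[:,1].max()-110]
g=least_squares(f,[550,160]);print(g.x,np.round(g.fun,1))
def edge(p,v):
    u=[]
    for z in np.arange(0,149,4):
        a=wproj(k,circ(*p,z),T); i=np.where(np.abs(a[:,1]-v)<1.)[0]; u+=list(a[i,0])
    return min(u),max(u)
def fa(p):
    a=wproj(k,circ(*p,0),T);l,r=edge(p,270)
    return [a[:,1].min()-246.5,l-266,r-308.3]
from scipy.optimize import least_squares as L
g=L(fa,[578,-149],diff_step=1e-2);print("amber",g.x,np.round(g.fun,1))
```

```text
mid1 [ 526.9 -181.     3. ]
mid2 [ 628.8 -181.9    3. ]
ff [ 737.3 -123.2    3. ]
nf [ 417.7 -121.9    3. ]
ambertop [ 574.2 -112.9    0. ]
redtop [ 484.2 -112.5    0. ]
clipL [array([ 651.5, -189.4,   64. ]), array([ 646. , -171.6,   93. ])]
[551.85636516 165.55612341] [-1.2  1.2 -0. ]
amber [ 576.57707796 -151.07192677] [ 0.1 -0.3  0.3]
```

Request:
play_rows --dp '[[0.25, 0, 0], [0.5, 0, 0], [0.75, 0, 0], [1, -0.05, 0], [1, -0.05, 0], [1, -0.05, 0]]' --angular '[[0, 0, 0], [0, 0, 0], [0, 0, 0], [0, 0, 0.006], [0, 0, 0.006], [0, 0, 0.006]]'

```text
time: 2.95
eef_pos: [549.4, 191.3, 404.5]
tool_rot: [-3.142, -0.004, 1.57]
contact_force: [-0.9, -1.1, -0.1]
grip_width: 0.645
```

Request:
play_rows --dp '[[0.25, 0, 0], [0.5, 0, 0], [0.7, 0, 0], [0.8, 0, 0], [0.8, 0, 0], [0.8, 0, 0], [0.8, 0, 0], [0.8, 0, 0], [0.8, 0, 0]]' --angular '[[0, 0, 0], [0, 0, 0], [0, -0.03, 0], [0, -0.07, 0], [0, -0.1, 0], [0, -0.14, 0], [0, -0.18, 0], [0, -0.22, 0], [0, -0.25, 0]]'

```text
time: 3.7
eef_pos: [550.3, 309.7, 404.4]
tool_rot: [-3.139, 0.789, 1.571]
contact_force: [-0.3, -0.1, -0.7]
grip_width: 0.651
```

```bash
cat > look.py <<'E'
import sys
from plant import read_state, eyes
from h import *
n=sys.argv[1]
s=read_state();d={c:eyes.snapshot(c) for c in sys.argv[2:]};pickle.dump((s,d),open(n+".pkl","wb"))
print(s["eef_pos"].round(1),s["tool_rot"].round(4),s["joint_pos"].round(2),s["time"]);print(tcp(s)[:3,:3].round(3))
for c,k in d.items(): cv2.imwrite(f"pics/{n}_{c}.png",k["image"][:,:,::-1])
E
python3 look.py p1 wrist
```

```text
[550.3 309.7 404.4] [-3.1389  0.789   1.5706] [ 0.65  0.71  0.65 -0.75  2.17  0.34] 3.7
[[ 0.     1.    -0.003]
 [ 0.705 -0.002 -0.71 ]
 [-0.71  -0.002 -0.705]]
```

View pics/p1_wrist.png

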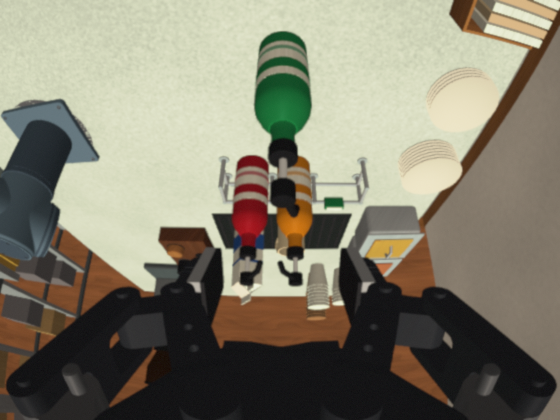

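Run:
```python
from h import *
s,d=pickle.load(open("p1.pkl","rb"));k=d["wrist"]
crop(k,240,20,90,90,6,"p1a.png");crop(k,210,145,170,80,4,"p1b.png")
```

```text
(no output)
```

View pics/p1a.png

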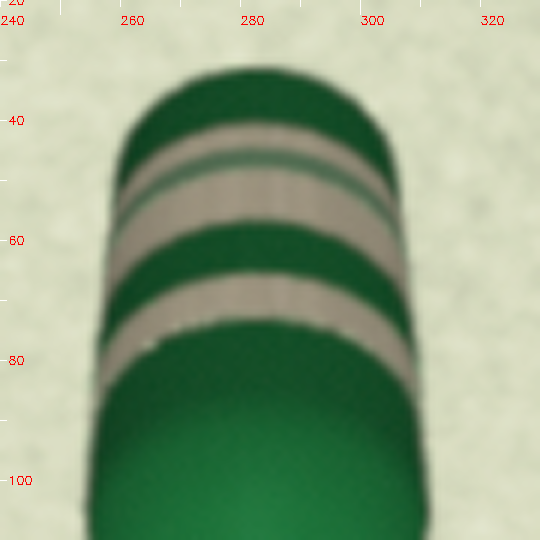

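View pics/p1b.png

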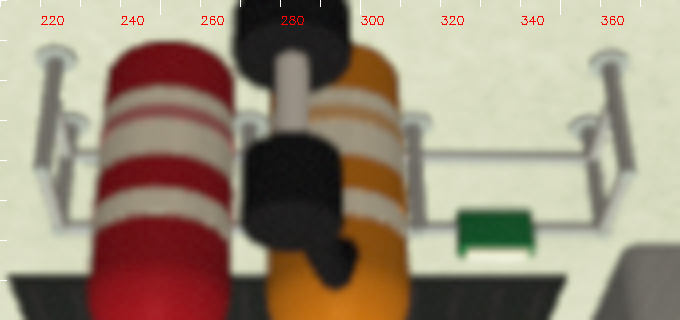

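Run:
```python
from h import *
s,d=pickle.load(open("p1.pkl","rb"));k=d["wrist"];T=tcp(s)
def edges(p,v):
    a=np.concatenate([wproj(k,circ(*p,z),T) for z in np.arange(0,140,2)]);a=a[np.abs(a[:,1]-v)<.6];return a[:,0].min(),a[:,0].max()
def f(p):
    a=wproj(k,circ(*p,0),T);l,r=edges(p,60);return [a[:,1].min()-31.3,l-257.8,r-308]
g=least_squares(f,[551,164],diff_step=1e-2);print("green",g.x,np.round(g.fun,1))
o=[((223.7,160),(-20,-160,0)),((362.5,161),(-20,160,0)),((228.5,176.5),(45,-160,0)),((356.5,177.5),(45,160,0)),
((220.5,186.5),(-20,-160,79)),((366.5,188),(-20,160,79)),((225,202),(45,-160,79)),((360.5,202),(45,160,79)),((334.2,203),(41,95,78))]
def fr(p):
    c,s_=np.cos(p[2]),np.sin(p[2]);return np.concatenate([wproj(k,[p[0]+c*l[0]-s_*l[1],p[1]+s_*l[0]+c*l[1],l[2]],T)[0]-uv for uv,l in o])
r=least_squares(fr,[578,-148,-1.575]);print(r.x,r.fun.round(1).reshape(-1,2).tolist())
c,s_=np.cos(r.x[2]),np.sin(r.x[2]);print("bay",r.x[0]-s_*95,r.x[1]+c*95)
def fa(p,uL,uR,v,t):
    a=wproj(k,circ(*p,0),T);l,rr=edges(p,v);return [a[:,1].min()-t]+([l-uL] if uL else [])+([rr-uR] if uR else [])
for n,a,x0 in (("amber",(None,308.8,175,156),(577,-150)),("red",(236.5,268.5,175,155.5),(484,-149))):
    g=least_squares(fa,x0,diff_step=5e-3,args=a);print(n,g.x,g.fun.round(1))
```

```text
green [552.07597895 161.23413784] [-0.3  0.5 -0.5]
[ 577.55023266 -148.29624807   -1.57851692] [[0.3, -0.8], [-0.3, -0.6], [-0.8, -1.2], [0.3, -1.2], [0.0, 1.5], [0.5, 0.9], [-0.3, 1.1], [0.2, 1.7], [-0.1, -0.7]]
bay 672.5474013202524 -149.02969670865556
amber [ 574.45056664 -155.07970675] [-0.  0.]
red [ 483.14811999 -153.14780643] [ 0.1 -0.6  0.6]
```

Request:
play_rows --dp '[[0.2, 0, 0.2], [0.4, 0, 0.4], [0.6, 0, 0.6], [0.8, 0, 0.8], [0.95, 0, 0.95], [0.95, 0, 0.95], [0.95, 0, 0.95]]' --angular '[[0, 0, 0], [0, 0, 0], [0, 0, 0], [0, 0, 0], [0, 0, 0], [0, 0, 0], [0, 0, 0]]'

```text
time: 4.33
eef_pos: [547.8, 305.9, 197.2]
tool_rot: [-3.121, 0.8, 1.583]
contact_force: [-0.1, 0.2, 1.1]
grip_width: 0.648
```

Request:
play_rows --dp '[[0.2, 0, 0.2], [0.4, 0, 0.4], [0.6, 0, 0.6], [0.7, 0, 0.7], [0.7, 0, 0.7], [0.7, 0, 0.7]]' --angular '[[0, 0, 0], [0, 0, 0], [0, 0, 0], [0, 0, 0], [0, 0, 0], [0, 0, 0]]'

```text
time: 4.83
eef_pos: [547.2, 303.4, 51.2]
tool_rot: [-3.124, 0.799, 1.58]
contact_force: [0.0, 1.5, 0.6]
grip_width: 0.645
```

```bash
python3 look.py p2 side
```

```text
[547.2 303.4  51.2] [-3.1238  0.7992  1.5799] [ 0.65  0.92  1.13 -0.6   1.65  0.78] 4.8333
[[-0.006  1.    -0.011]
 [ 0.697 -0.004 -0.717]
 [-0.717 -0.012 -0.697]]
```

View pics/p2_side.png

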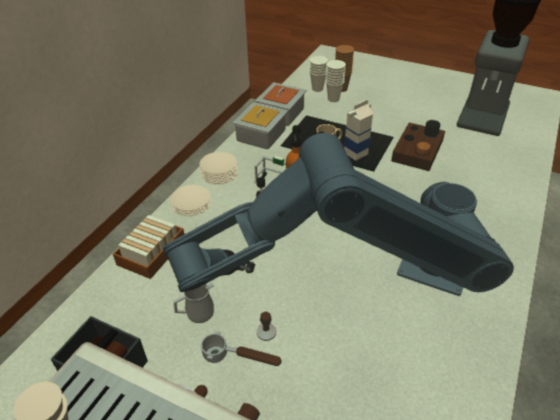

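Run:
```python
from h import *
d=pickle.load(open("d0.pkl","rb"))
print(onz(d["scene"],(366,152),0),onz(d["side"],(200,318),0),onz(d["scene"],(316,132),0))
s,_=pickle.load(open("p2.pkl","rb"));T=tcp(s)
for l in (100,200,300): print((T@[0,0,-l,1]).round())
M=T[:3,:3].T
print("to (552,250,18):",(M@(np.array([552,250,18])-s["eef_pos"])/150).round(3))
```

```text
[602.65809857 493.54847285   0.        ] [582.34701345 517.03007358   0.        ] [382.38268742 475.68186659   0.        ]
[548. 375. 121.   1.]
[549. 447. 191.   1.]
[551. 518. 260.   1.]
to (552,250,18): [-0.09   0.036  0.409]
```

Request:
play_rows --dp '[[-0.1, 0.02, 0.1], [-0.15, 0.036, 0.2], [-0.12, 0.036, 0.3], [-0.09, 0.036, 0.38], [-0.09, 0.036, 0.409], [-0.09, 0.036, 0.409]]' --angular '[[0, 0, 0], [0, 0, 0], [0, 0, 0], [0, 0, 0], [0, 0, 0], [0, 0, 0]]'

```text
time: 5.38
eef_pos: [553.3, 250.5, 20.5]
tool_rot: [-3.129, 0.797, 1.576]
contact_force: [0.7, -0.5, -0.1]
grip_width: 0.643
```

```bash
python3 look.py p3 wrist
python3 - <<'E'
from h import *
s,_=pickle.load(open("p3.pkl","rb"));T=tcp(s)
t=np.radians(45)
D=np.c_[[0,np.cos(t),-np.sin(t)],[1,0,0],[0,-np.sin(t),-np.cos(t)]]
print("ang",(Ro.from_matrix(T[:3,:3].T@D).as_rotvec()/np.pi).round(4))
M=T[:3,:3].T
for p in ((552,215,19),(552,200,19)): print("to",p,(M@(np.array(p)-s["eef_pos"])/150).round(3))
E
```

```text
[553.3 250.5  20.5] [-3.1291  0.7972  1.5759] [ 0.59  0.9   1.25 -0.63  1.52  0.8 ] 5.3833
[[-0.004  1.    -0.009]
 [ 0.699 -0.004 -0.715]
 [-0.715 -0.009 -0.699]]
ang [-0.0028  0.0038  0.0011]
to (552, 215, 19) [-0.159 -0.008  0.176]
to (552, 200, 19) [-0.228 -0.008  0.248]
```

View pics/p3_wrist.png

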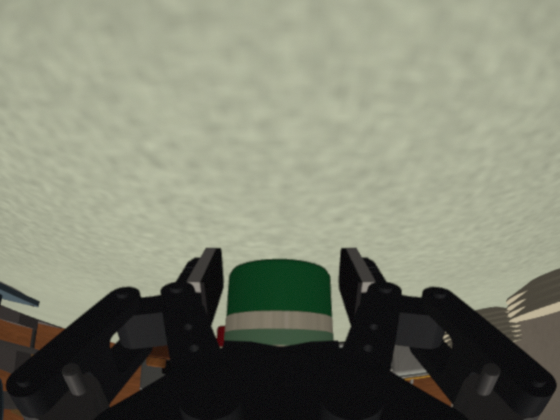

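Request:
play_rows --dp '[[-0.05, -0.004, 0.055], [-0.1, -0.008, 0.11], [-0.14, -0.008, 0.16], [-0.17, -0.008, 0.19], [-0.2, -0.008, 0.22], [-0.21, -0.008, 0.23], [-0.21, -0.008, 0.23]]' --angular '[[-0.003, 0.004, 0.001], [-0.003, 0.004, 0.001], [-0.003, 0.004, 0.001], [-0.003, 0.004, 0.001], [-0.003, 0.004, 0.001], [-0.003, 0.004, 0.001], [-0.003, 0.004, 0.001]]'

```text
time: 6.02
eef_pos: [552.2, 204.1, 19.3]
tool_rot: [3.141, 0.784, 1.571]
contact_force: [-0.4, -0.2, 0.5]
grip_width: 0.643
```

```bash
python3 look.py p4 wrist scene
python3 - <<'E'
from h import *
s,d=pickle.load(open("p4.pkl","rb"));crop(d["scene"],260,100,140,140,4,"p4s.png");print(s["contact_force"])
E
```

```text
[552.2 204.1  19.3] [3.1407 0.7844 1.5707] [ 0.53  0.85  1.36 -0.66  1.43  0.8 ] 6.0167
[[ 0.     1.     0.001]
 [ 0.708  0.001 -0.706]
 [-0.706  0.001 -0.708]]
[-0.43610915 -0.219628    0.49021746]
```

View pics/p4_wrist.png

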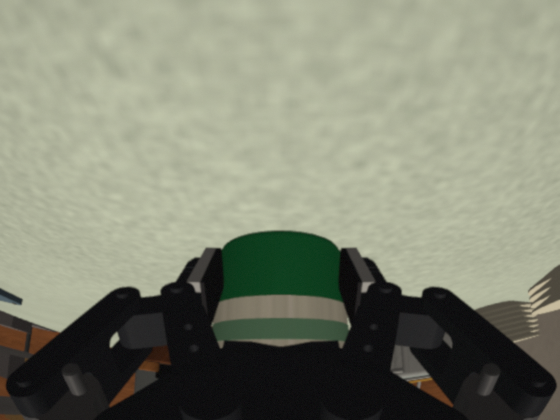

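View pics/p4s.png

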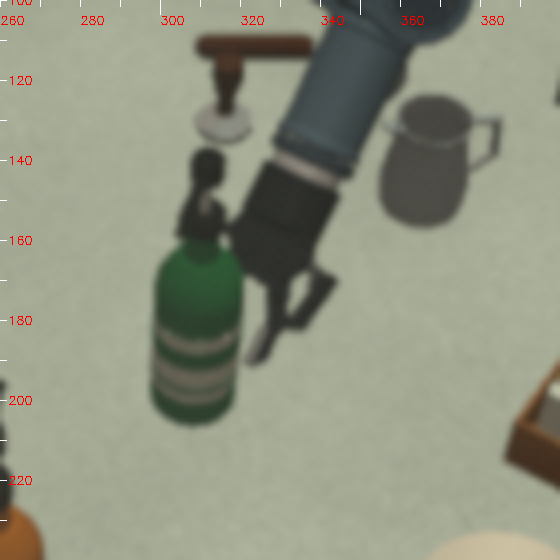

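Request:
play_rows --dp '[[-0.03, 0, 0.03], [-0.06, 0, 0.06], [-0.09, 0.01, 0.09], [-0.12, 0.03, 0.12], [-0.15, 0.05, 0.15], [-0.18, 0.07, 0.18], [-0.21, 0.09, 0.21], [-0.24, 0.11, 0.24], [-0.27, 0.13, 0.27], [-0.3, 0.15, 0.3]]' --angular '[[0, 0, 0], [0, 0, 0], [0, 0, 0], [0, 0, 0], [0, 0, 0], [0, 0, 0], [0, 0, 0], [0, 0, 0], [0, 0, 0], [0, 0, 0]]'

```text
time: 6.95
eef_pos: [575.1, 140.3, 19.0]
tool_rot: [3.141, 0.784, 1.571]
contact_force: [-1.0, 2.2, -0.8]
grip_width: 0.647
```

```bash
python3 look.py p5 wrist scene side
python3 - <<'E'
from h import *
s,d=pickle.load(open("p5.pkl","rb"));print(s["contact_force"])
a=d["scene"]["image"][100:300,180:420,::-1];b=d["wrist"]["image"][200:400,150:420,::-1]
cv2.imwrite("pics/p5m.png",np.hstack([cv2.resize(a,(400,400*200//240)),cv2.resize(b,(390,333))]))
E
```

```text
[575.1 140.3  19. ] [3.1406 0.7841 1.571 ] [ 0.44  0.82  1.43 -0.71  1.36  0.77] 6.95
[[-0.     1.     0.001]
 [ 0.708  0.001 -0.706]
 [-0.706  0.001 -0.708]]
[-0.95101243  2.15508737 -0.82623764]
```

View pics/p5m.png

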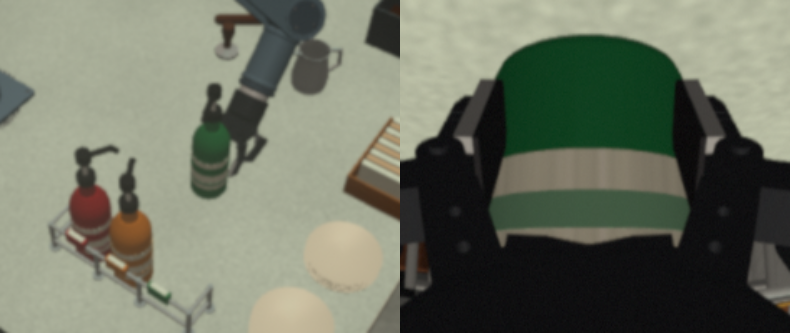

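Request:
play_rows --dp '[[-0.03, 0.02, 0.03], [-0.065, 0.045, 0.065], [-0.1, 0.07, 0.1], [-0.135, 0.1, 0.135], [-0.17, 0.125, 0.17], [-0.205, 0.155, 0.205], [-0.24, 0.18, 0.24], [-0.275, 0.21, 0.275], [-0.31, 0.235, 0.31], [-0.345, 0.26, 0.345]]' --angular '[[0, 0, 0], [0, 0, 0], [0, 0, 0], [0, 0, 0], [0, 0, 0], [0, 0, 0], [0, 0, 0], [0, 0, 0], [0, 0, 0], [0, 0, 0]]'

```text
time: 7.93
eef_pos: [614.6, 66.0, 19.2]
tool_rot: [3.14, 0.785, 1.57]
contact_force: [-1.4, 2.6, -0.0]
grip_width: 0.649
```

Request:
play_rows --dp '[[-0.03, 0.02, 0.03], [-0.065, 0.045, 0.065], [-0.1, 0.07, 0.1], [-0.135, 0.1, 0.135], [-0.17, 0.125, 0.17], [-0.205, 0.155, 0.205], [-0.24, 0.18, 0.24], [-0.275, 0.21, 0.275], [-0.31, 0.235, 0.31], [-0.345, 0.26, 0.345]]' --angular '[[0, 0, 0], [0, 0, 0], [0, 0, 0], [0, 0, 0], [0, 0, 0], [0, 0, 0], [0, 0, 0], [0, 0, 0], [0, 0, 0], [0, 0, 0]]'

```text
time: 8.77
eef_pos: [654.0, -7.9, 19.2]
tool_rot: [3.14, 0.785, 1.57]
contact_force: [-1.0, 3.1, 0.0]
grip_width: 0.648
```

```bash
python3 look.py p6 wrist scene side
python3 - <<'E'
from h import *
s,d=pickle.load(open("p6.pkl","rb"));print(s["contact_force"])
a=d["scene"]["image"][150:310,190:350,::-1];b=d["wrist"]["image"][200:400,180:380,::-1]
cv2.imwrite("pics/p6m.png",np.hstack([cv2.resize(a,(400,400)),cv2.resize(b,(400,400))]))
E
```

```text
[654.   -7.9  19.2] [3.1402 0.7848 1.5699] [ 0.2   0.83  1.42 -0.83  1.23  0.62] 8.7667
[[ 0.001  1.     0.001]
 [ 0.708  0.    -0.707]
 [-0.707  0.001 -0.708]]
[-0.96843548  3.09569704  0.01068581]
```

View pics/p6m.png

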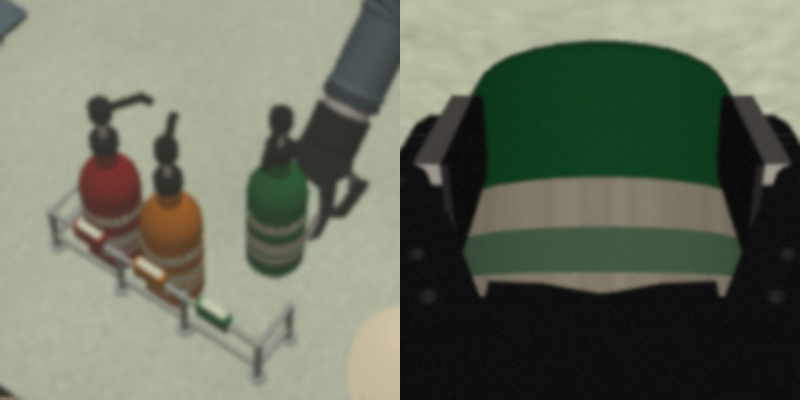

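Run:
```python
from h import *
s,d=pickle.load(open("p6.pkl","rb"));k=d["wrist"];T=tcp(s)
crop(k,200,205,160,100,5,"p6w.png");crop(d["scene"],280,180,50,90,6,"p6s.png")
for v in(219,220,221): print(wrist_onz(k,(281,v),0,T).round(1))
```

```text
[653.6   1.8   0. ]
[653.6   0.7   0. ]
[ 6.536e+02 -3.000e-01  0.000e+00]
```

View pics/p6w.png

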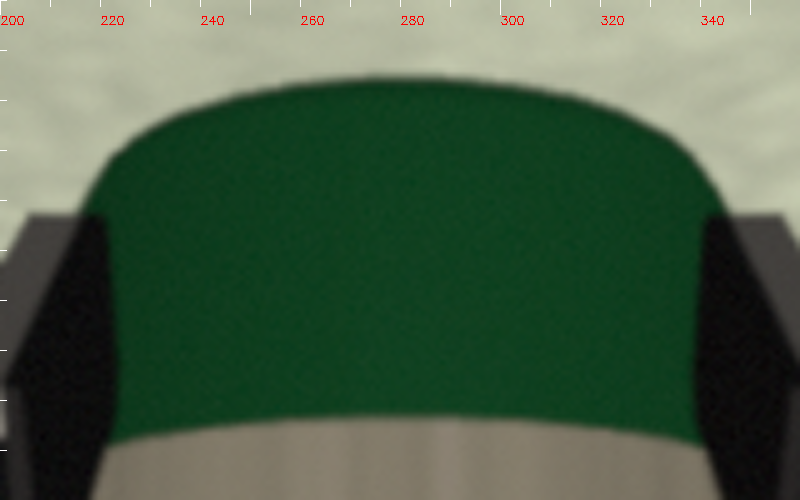

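View pics/p6s.png

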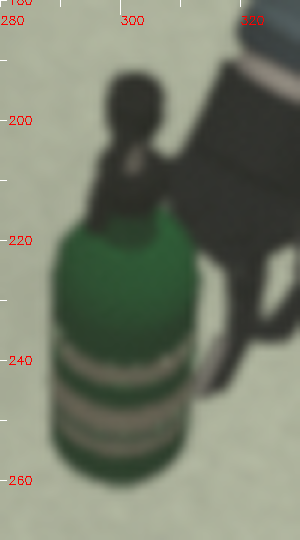

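Run:
```python
from h import *
s,d=pickle.load(open("p6.pkl","rb"));S=d["scene"]
def f(p):
    a=proj(S,circ(*p,0));a3=proj(S,circ(*p,60))
    return [a[:,1].max()-261,a3[:,0].min()-288.3,a3[:,0].max()-311.7]
g=least_squares(f,[654,-38]);print(g.x,np.round(g.fun,1))
```

```text
[652.80814222 -36.2338944 ] [-0.  -0.3  0.3]
```

Request:
play_rows --dp '[[-0.03, 0.02, 0.03], [-0.065, 0.045, 0.065], [-0.1, 0.065, 0.1], [-0.135, 0.09, 0.135], [-0.17, 0.105, 0.17], [-0.205, 0.12, 0.205], [-0.24, 0.123, 0.24], [-0.275, 0.123, 0.275], [-0.31, 0.123, 0.31], [-0.345, 0.123, 0.345]]' --angular '[[0, 0, 0], [0, 0, 0], [0, 0, 0], [0, 0, 0], [0, 0, 0], [0, 0, 0], [0, 0, 0], [0, 0, 0], [0, 0, 0], [0, 0, 0]]'

```text
time: 9.75
eef_pos: [672.3, -82.2, 19.4]
tool_rot: [3.14, 0.785, 1.569]
contact_force: [-0.4, 1.7, -1.8]
grip_width: 0.647
```

```bash
python3 look.py p7 wrist scene side
python3 - <<'E'
from h import *
s,d=pickle.load(open("p7.pkl","rb"));print(s["contact_force"])
crop(d["scene"],200,180,125,130,5-1,"p7s.png");crop(d["wrist"],190,195,180,120,4,"p7w.png")
E
```

```text
[672.3 -82.2  19.4] [3.1396 0.7852 1.5686] [ 0.08  0.82  1.43 -0.88  1.16  0.57] 9.75
[[ 0.002  1.     0.   ]
 [ 0.707 -0.001 -0.707]
 [-0.707  0.001 -0.707]]
[-0.41792509  1.70510792 -1.7903134 ]
```

View pics/p7s.png

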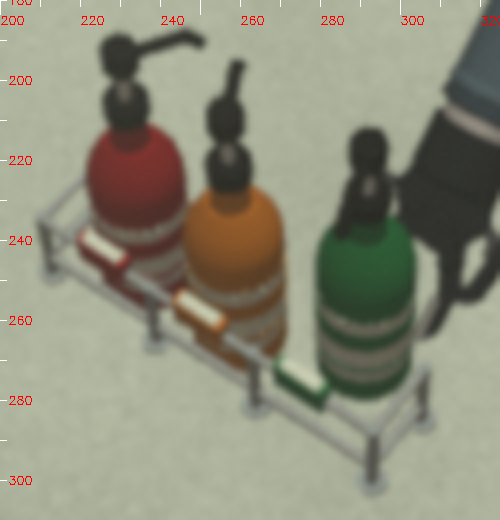

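View pics/p7w.png

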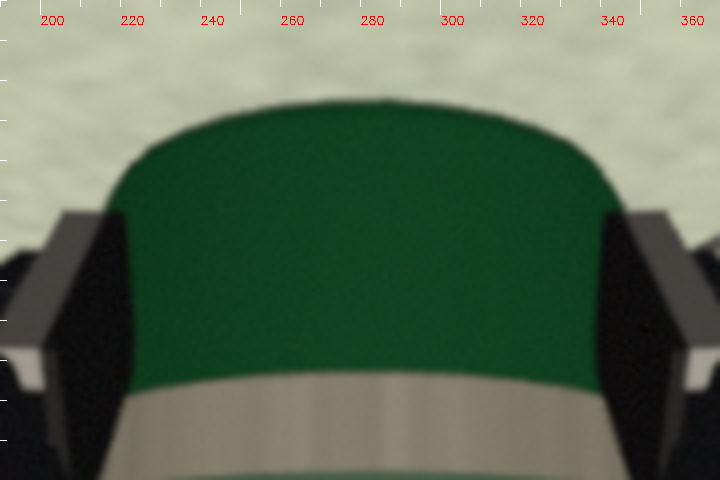

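View pics/p7_side.png

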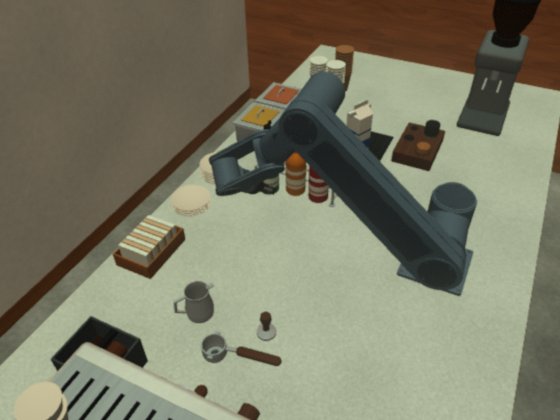

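Request:
play_rows --dp '[[-0.02, 0.002, 0.02], [-0.045, 0.004, 0.045], [-0.07, 0.005, 0.07], [-0.095, 0.005, 0.095], [-0.12, 0.005, 0.12], [-0.14, 0.005, 0.14], [-0.15, 0.005, 0.15], [-0.158, 0.005, 0.158], [-0.16, 0.005, 0.16]]' --angular '[[0, 0, 0], [0, 0, 0], [0, 0, 0], [0, 0, 0], [0, 0, 0], [0, 0, 0], [0, 0, 0], [0, 0, 0], [0, 0, 0]]'

```text
time: 10.65
eef_pos: [672.9, -116.8, 19.8]
tool_rot: [3.139, 0.786, 1.567]
contact_force: [0.8, 2.5, 0.5]
grip_width: 0.646
```

```bash
python3 look.py p8 wrist scene
python3 - <<'E'
from h import *
s,d=pickle.load(open("p8.pkl","rb"));print(s["contact_force"])
crop(d["scene"],220,200,105,110,5,"p8s.png");crop(d["wrist"],190,195,180,120,4,"p8w.png")
E
```

```text
[ 672.9 -116.8   19.8] [3.1394 0.786  1.5671] [ 0.03  0.81  1.45 -0.9   1.12  0.55] 10.65
[[ 0.003  1.    -0.   ]
 [ 0.707 -0.002 -0.708]
 [-0.708  0.002 -0.707]]
[0.75253397 2.54025172 0.54354734]
```

View pics/p8s.png

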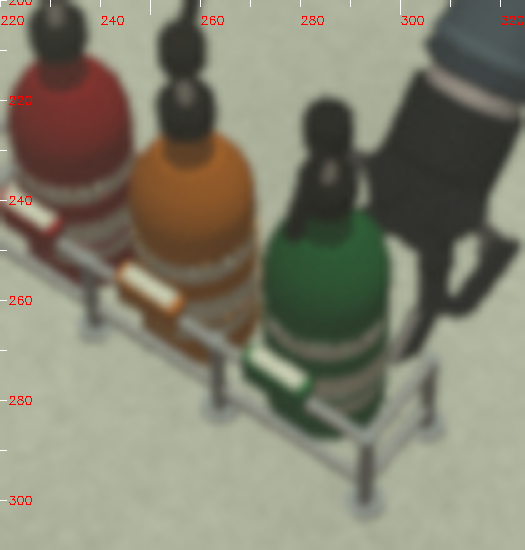

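View pics/p8w.png

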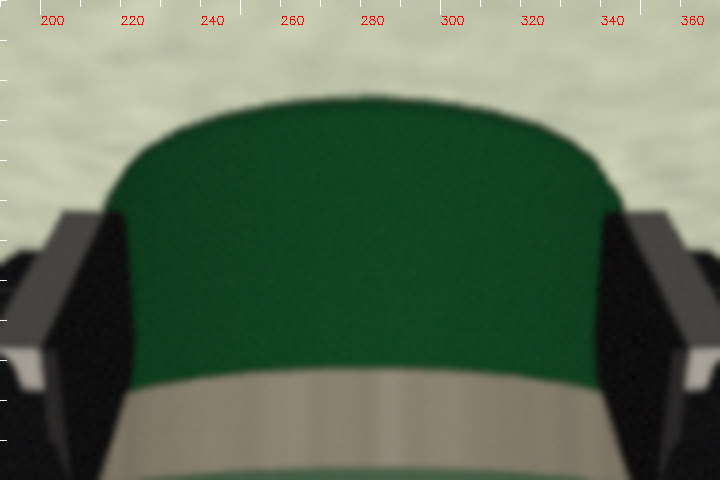

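Request:
play_rows --dp '[[-0.006, 0, 0.007], [-0.012, 0, 0.014], [-0.012, 0, 0.014], [-0.012, 0, 0.014]]' --angular '[[0, 0, 0], [0, 0, 0], [0, 0, 0], [0, 0, 0]]'

```text
time: 11.08
eef_pos: [673.0, -119.4, 19.8]
tool_rot: [3.139, 0.786, 1.567]
contact_force: [-0.0, 1.0, 0.8]
grip_width: 0.648
```

Request:
play_rows --dp '[[0.03, 0, -0.03], [0.07, 0, -0.07], [0.12, 0, -0.12], [0.2, 0, -0.2], [0.3, 0, -0.3], [0.4, 0, -0.4], [0.5, 0, -0.5], [0.5, 0, -0.5]]' --angular '[[0, 0, 0], [0, 0, 0], [0, 0, 0], [0, 0, 0], [0, 0, 0], [0, 0, 0], [0, 0, 0], [0, 0, 0]]'

```text
time: 11.75
eef_pos: [673.6, -7.5, 19.3]
tool_rot: [3.138, 0.785, 1.571]
contact_force: [0.1, -0.8, 0.1]
grip_width: 0.645
```

```bash
python3 look.py p9 wrist scene
python3 - <<'E'
from h import *
s,d=pickle.load(open("p9.pkl","rb"));print(s["contact_force"])
crop(d["scene"],220,200,105,110,5,"p9s.png")
E
```

```text
[673.6  -7.5  19.3] [3.1382 0.7846 1.5714] [ 0.19  0.85  1.36 -0.82  1.24  0.6 ] 11.75
[[-0.     1.     0.004]
 [ 0.708  0.003 -0.707]
 [-0.707  0.002 -0.708]]
[ 0.09869549 -0.84896622  0.07232572]
```

View pics/p9s.png

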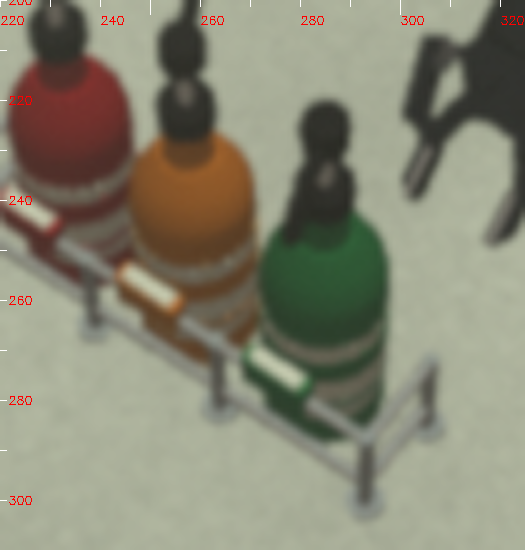

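View pics/p9_wrist.png

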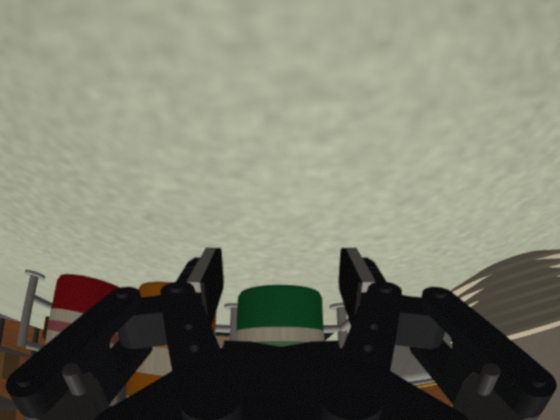

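Request:
play_rows --dp '[[-0.1, 0, -0.2], [-0.25, 0, -0.4], [-0.4, 0, -0.6], [-0.55, 0, -0.8], [-0.7, 0, -1], [-0.8, 0, -1], [-0.9, 0, -1], [-0.9, 0, -1], [-0.9, 0, -1]]' --angular '[[0, 0, 0], [0, 0, 0], [0, 0, 0], [0, 0, 0], [0, 0, 0], [0, 0, 0], [0, 0, 0], [0, 0, 0], [0, 0, 0]]'

```text
time: 12.6
eef_pos: [672.3, -1.5, 220.2]
tool_rot: [3.141, 0.786, 1.57]
contact_force: [-0.5, 0.6, 0.1]
grip_width: 0.646
```

Request:
play_rows --dp '[[-0.15, 0, -0.15], [-0.35, 0, -0.35], [-0.55, 0, -0.55], [-0.75, 0, -0.75], [-0.9, 0, -0.9], [-0.9, 0, -0.9], [-0.9, 0, -0.9], [-0.9, 0, -0.9]]' --angular '[[0, 0, 0], [0, 0, 0], [0, 0, 0], [0, 0, 0], [0, 0, 0], [0, 0, 0], [0, 0, 0], [0, 0, 0]]'

```text
time: 13.27
eef_pos: [672.1, -1.3, 408.0]
tool_rot: [-3.136, 0.786, 1.574]
contact_force: [-0.5, 0.6, -0.2]
grip_width: 0.646
```

```bash
python3 look.py q1 wrist side scene
```

```text
[672.1  -1.3 408. ] [-3.1355  0.7861  1.574 ] [ 0.2   0.55  0.92 -0.79  1.78  0.07] 13.2667
[[-0.002  1.    -0.004]
 [ 0.707 -0.001 -0.708]
 [-0.708 -0.004 -0.707]]
```

View pics/q1_wrist.png

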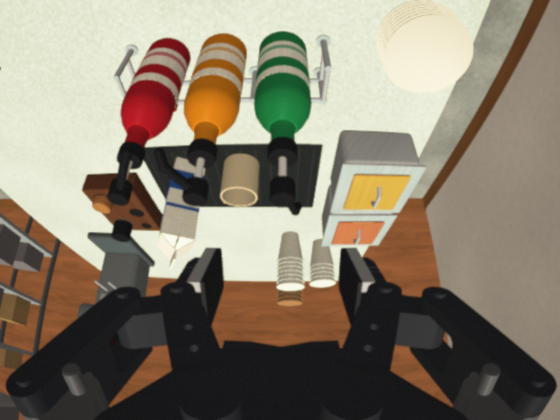

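Run:
```python
from h import *
s,d=pickle.load(open("q1.pkl","rb"));k=d["wrist"]
crop(k,100,25,240,110,3,"q1a.png");crop(k,240,22,100,90,6,"q1b.png");crop(d["side"],225,120,130,100,5,"q1c.png")
```

```text
(no output)
```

View pics/q1a.png

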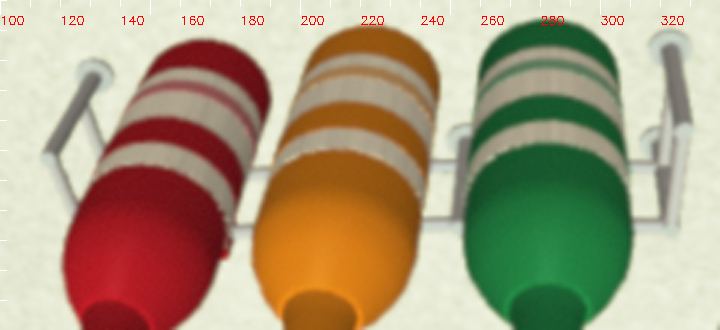

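View pics/q1b.png

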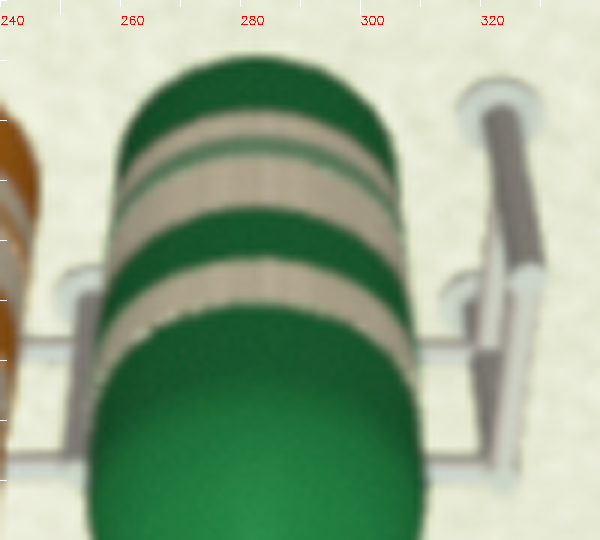

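View pics/q1c.png

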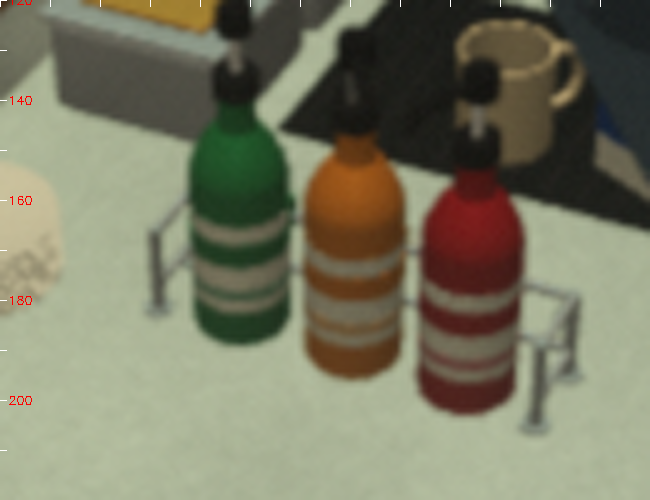

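Run:
```python
from h import *
s,d=pickle.load(open("q1.pkl","rb"));k=d["wrist"];T=tcp(s)
def edges(p,v):
    a=np.concatenate([wproj(k,circ(*p,z),T) for z in np.arange(0,140,2)]);a=a[np.abs(a[:,1]-v)<.6];return a[:,0].min(),a[:,0].max()
def f(p,t,v,L,R):
    a=wproj(k,circ(*p,0),T);l,r=edges(p,v);return [a[:,1].min()-t,l-L,r-R]
g=least_squares(f,[672,-149],diff_step=5e-3,args=(31.2,62,257.8,307.7));print("green",g.x,np.round(g.fun,1))
o=[((132,49.5),(-20,-160,0)),((323.3,40),(-20,160,0)),((318,71.5),(45,160,0)),((116.7,77),(-20,-160,79)),((328,68),(-20,160,79)),((323,100),(45,160,79))]
def fr(p):
    c,s_=np.cos(p[2]),np.sin(p[2]);return np.concatenate([wproj(k,[p[0]+c*l[0]-s_*l[1],p[1]+s_*l[0]+c*l[1],l[2]],T)[0]-uv for uv,l in o])
r=least_squares(fr,[578,-148,-1.575]);print(r.x,r.fun.round(1).tolist())
c,s_=np.cos(r.x[2]),np.sin(r.x[2]);b=np.array([r.x[0]-s_*95,r.x[1]+c*95]);e=g.x-b
print("bay",b,"err along x(bay),y",c*e[0]+s_*e[1],-s_*e[0]+c*e[1])
S=d["side"]
for u,v in((240,343),(352,378),(466,413)): print(onz(S,(225+u/5,120+v/5),0).round(1))
d0=pickle.load(open("d0.pkl","rb"))
for n in("scene","side"):
    cv2.imwrite(f"pics/diff_{n}.png",np.hstack([cv2.resize(cv2.absdiff(d0[n]["image"],d[n]["image"]),(400,300))]))
```

```text
green [ 673.04033085 -150.60056156] [-0.1  0.3 -0.3]
[ 576.73388787 -146.42505303   -1.57640388] [-0.8, -0.2, -0.2, -0.2, 1.7, -0.1, -1.4, 0.6, 0.1, -0.1, 0.6, 1.2]
bay [ 671.73239425 -146.95776774] err along x(bay),y 3.6354022549891494 1.3283430909405598
[ 658.7 -120.6    0. ]
[ 562.5 -119.9    0. ]
[ 468.  -119.8    0. ]
```

Run:
```python
from plant import arm,read_state
print(read_state()["time"]);print(arm.hand_in())
```

```text
13.4167
the job is handed in; nothing more can be done
None
```

I pushed the green bottle into the gap at its green clip and handed the job in at 13.4 s. I used the half-open fingers as a low fork, touching its body about 25–30 mm up, then backed off and raised the arm clear. The wrist force showed no more than about 3 N at the end of each move.

- **Position:** The last wrist picture puts the green bottle at about (673, −151). It stands upright, and its place in the row is about (672, −147 to −149).
- **Across the row:** It is about 1 mm off the middle of the gap.
- **Line with the others:** In the side view it lines up with the amber and red bottles within about 1 mm, spaced evenly.
- **Depth, where the checks disagreed:** The last wrist picture put it 3.6 mm deeper than its place, which would mean touching the bars. The same kind of measurement earlier put the amber and red bottles about 5 mm too deep, so I took it as camera bias. Working from the tool position (−149.4), it is within about 1 to 2 mm of its place.
- **Everything else:** The arm stayed clear of the other items. The amber and red bottles and the rail look unmoved in the pictures, and I did not measure the rest again at the end.

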